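# Sort the tasted syrup jars into the pass and reject lanes and bolt the rack

### The arm

A 6-joint arm with a two-finger parallel gripper is mounted at the origin on a cart in front of the work surface, level with it; the furniture and walls round the work are solid. World frame = base frame: x ahead of the robot, y to its left, z up, the work surface at z = 0. Lengths are in m, angles in rad, forces in N, time in s.
With the tool pointing down it reaches from about 0.375 to 0.975 m from the base axis. Payload 3.8 kg.
Tool frame: the origin (TCP) lies at the centre of the arm's flange, where the gripper is bolted on; the fingertips stand 173 mm ahead of it and the grasp point (between the pads) lies 155 mm ahead of it (bot.tip_reach is the distance from the TCP to the fingertips, in m); z points along the fingers, y is the line along which they close (so a half turn about z gives the same grasp; the last joint's range is limited). The gripper opens to 85 mm and grips with 20 to 120 N. Pads are 22 mm wide; open, the fingers measure 114 mm over their backs; the gripper's body (76 mm by 85 mm) begins 54 mm behind the grasp point. The pads swing forward as they close: fully open they stand 13 mm farther back than shut.
Start: joints at [1.079, 0.264, 1.604, -0, 1.274, -0.037], TCP at [0.297, 0.606, 0.405] pointing down, gripper open.
Joint ranges: [-2.63, 2.63], [-0.94, 2.18], [0.31, 2.57], [-1.31, 4.45], [0, 2.66], [-2.55, 2.55]. Speed limits (rad/s): [2.57, 2.57, 3.14, 3.14, 3.14, 3.14].

### API

Orientations are given as a rotation vector (axis times angle).
In Python, from workcell import bot gives the robot as it stands.
- The arm moves only by the tool drive_tool, never from a script. Its arguments are lists of equal length, an entry for each row: "claw": the finger opening in mm, from 0 to 85.4; "slide": the shift along the world's x, y, z each as a share of 0.5 m, from -1 to 1, a list of three; "yaw": the turn about the world's z as a share of 180 degrees, from -1 to 1. A call has 1 to 8 rows; each row is the pose to reach, as a shift and turn from the pose commanded when the call began, turning the shorter way round; what a row does not reach only later rows make up. A row lasts 1/12 s, in which the tool goes at most 41.7 mm and 7.16 degrees, less where a joint would pass 70% of its speed; a pose out of reach is approached as far as the arm can. A call with a number of a shift or a turn outside -1 to 1 is refused whole. A call with a gripper value outside its range is refused whole. The fingers move at their own pace and stop on an object; "newtons" is the grip in N (left out, the last holds). Time passes only in rows, so rows that repeat a pose let the fingers close. It gives the time, the measured TCP pose, the force, the opening and the grip force at its end, in the units of the state.
- bot.read_state(): the state, without advancing time (a new reading comes with each control period).
- bot.read_camera(name): name is "scene" or "top"; returns a dict with "color" (480x640x3 uint8, red, green, blue), "depth" (480x640 float32, m along the optical axis (not along the pixel's ray), 0 where there is no reading), "mtx" (3x3 intrinsics, pixels), "k1" (the pictures are not rectified: a ray, as slopes to the right and down, at radius r is drawn at 1 + k1 r^2 times it, then the intrinsics apply), "eye" and "rotation" of the camera in the world. Camera axes: x right, y up, looking along -z (the intrinsics and any distortion apply to the point x, -y, -z); pixel columns grow to the right and rows downward; lengths in m; the calibration is good to about 2 mm. A picture is of the moment at which its call begins.
- bot.finish_job(): hands the job in; it is judged then, once.
The state is a dict: "time": time; "q": joint angles; "joint_vel": joint speeds; "joint_torque": joint torques, N m; "tool_pos": TCP position; "tcp_rot": TCP orientation; "wrist_force": force on the tool from outside, world axes, zero at the start; "torque": the same for the moment, N m; "width": opening from 0.0 (shut) to 1.0 (fully open); "grip_force": force on a finger pad.
Only numpy, scipy, OpenCV 4.12 (cv2) and the standard library are available. Lean on these libraries where they do the work, as an engineer would, in place of code of your own. Each camera call takes 0.05 s, during which the arm holds its last target. There are 200 camera calls.

### The job

Three syrup jars stand on the bench after tasting: slide the one with the round tag on its lid (passed) into the rack lane marked by the round plate, and the one with the triangular tag (rejected) into the lane marked by the triangular plate, each right home against the back of its lane. The lids are not screwed tight, so keep the jars upright and on the bench: push them, do not lift them. Then push the rack's bolt fully shut across both lanes, let go, and leave the jar without a tag and the other things on the bench as they stand.

Things in the scene. Friction and masses are not known exactly. Their poses are not given: they have to be found in the camera images.
- jar_round: closed glass jar of amber syrup with a dark screw lid, round, 65 mm across, 86 mm tall, 0.33 kg; a flat round card tag, 44 mm across, lies on its lid: passed. Origin on its axis at the underside, z up (its turn about z means nothing).
- jar_triangle: closed glass jar of amber syrup with a dark screw lid, round, 65 mm across, 86 mm tall, 0.33 kg; a flat triangular card tag, 50 mm a side, lies on its lid: rejected. Origin on its axis at the underside, z up (its turn about z means nothing).
- jar_plain: closed glass jar of amber syrup with a dark screw lid, round, 65 mm across, 86 mm tall, 0.33 kg; its lid is bare: not yet tasted, it stays where it stands. Origin on its axis at the underside, z up (its turn about z means nothing).
- rack: steel-wire jar rack, fixed; two lanes open to the robot, no floor. Origin on the bench midway between the jar seats; x into the lanes, y left, z up. 6 mm rods up to 53 mm high; in mm: divider y 0, sides y -82 and 82 (lanes 76 clear, middles y -41 and 41), mouth x -36, back rods x 35; low flared lead-ins to x -58, y -94 and 94. Bolt channel 20 wide, 47 high, at x -47 from y -94 to -318.
- plate_round: round card plate on a short stalk behind one rack lane, which it marks (which lane varies). Its ORIGIN is not on the card but on the bench at that lane's jar seat: where a jar's axis stands when the jar touches the back rods. x points into the lane (mouth to back), y left across the lanes, z up. The card, 46 to 52 mm, leans back 48 mm further along x, 77 mm up (top at 105).
- plate_triangle: triangular card plate on a short stalk behind one rack lane, which it marks (which lane varies). Its ORIGIN is not on the card but on the bench at that lane's jar seat: where a jar's axis stands when the jar touches the back rods. x points into the lane (mouth to back), y left across the lanes, z up. The card, 46 to 52 mm, leans back 48 mm further along x, 77 mm up (top at 105).
- bolt (a joint): slide of the retaining bolt, a steel bar 8 mm thick, 40 mm above the bench at rack x -47 mm; metres; 0 = fully shut, across both lane mouths, its tip in the keeper; grows as it is drawn out to the rack's right (its -y), at most 0.2; from 0.18 the lanes are clear. It shuts only behind jars that are home; takes about 2.5 N to push.
- bolt_knob (a point): middle of the upright black knob on the bolt's outer end: 18 mm across, from 62 to 96 mm height (this point at 79 mm); it moves along the rack's y with the bolt, above the channel.
- shot_glass: small clear glass, 48 mm across, 58 mm tall, among the jars; stays. Origin at the underside.
- timer_1: white brew timer lying flat, 56 x 100 x 17 mm; stays. Origin at the underside.
- spoon_tea_1: teaspoon, 136 mm long, 21 mm high, near the bench's front edge; stays. Origin at the underside.
There are look-alikes about, which are no part of the job. Leave any blue look-alike of the jar_triangle alone.

How it is judged:
On the way:
1. both tagged jars stand home in their own lanes (horizontal distance between jar_round and plate_round below 0.013 m and horizontal distance between jar_triangle and plate_triangle below 0.013 m), for 0.2 s.
At the end, for the whole second after the job is handed in: The jar with the round tag stands upright in the lane of the round plate and the jar with the triangular tag in the lane of the triangular plate, each axis within 13 mm of its seat, at rest; the bolt is within 8 mm of fully shut (all of step 1 and value of joint bolt below 0.008 m and linear speed of each of jar_round, jar_triangle below 0.02 m/s and angle between each of jar_round, jar_triangle's own z axis and vertical below 0.1 rad); the robot touches nothing.
It fails at once if a tagged jar is lifted off the bench (over 12 mm) or tipped (over 0.25 rad) (height (world z) of any of jar_round, jar_triangle above 0.012 m or angle between any of jar_round, jar_triangle's own z axis and vertical above 0.25 rad).
It fails at once if the jar without a tag is moved by more than 20 mm or tipped (distance of jar_plain from where it was at the start of the episode above 0.02 m or angle between jar_plain's own z axis and vertical above 0.25 rad).
It fails at once if the glass, the timer or the teaspoon is moved by more than 30 mm (distance of any of shot_glass, timer_1, spoon_tea_1 from where it was at the start of the episode above 0.03 m).
It also fails if it takes over 72 s, if anything falls off the work surface, if the arm or the gripper's body presses on something with over 40 N, if the wrist force passes 120 N, or if a joint passes its speed limit or range.

## Working session

There is one attempt and no reset: what is moved stays moved. The work goes in short steps, Python scripts to look and compute and a tool call to move; the robot and the scene stay as the last step left them, time stands still between calls to the robot, and variables do not carry over. Pictures are saved under pics/ and viewed, at most 10 in all, crops included, and the job is handed in when it is done.

Besides the shell and the picture viewer there is one more tool, called after "Emit:" by a JSON object that holds its "name" and its "arguments". drive_tool: Moves the arm, as the interface text tells. Shift numbers are shares of 0.5 m and turn numbers shares of 180 degrees, none past 1 either way. Its arguments: {"type":"object","properties":{"claw":{"type":"array","items":{"type":"number"}},"slide":{"type":"array","items":{"type":"array","items":{"type":"number"}}},"yaw":{"type":"array","items":{"type":"number"}},"newtons":{"type":"number"}},"required":["claw","slide","yaw"]}

```bash
mkdir -p pics; ls; cat > h.py <<'E'
import numpy as np, cv2
from workcell import bot
def ray(c,u,v):
    p=cv2.undistortPoints(np.array([[[u,v]]],float),c["mtx"],np.array([c["k1"],0,0,0,0.]))[0,0]
    # k1 model same as cv2
    d=c["R"]@np.array([p[0],-p[1],-1]); return np.array(c["eye"]),d
def plane(c,u,v,z):
    e,d=ray(c,u,v); return e+d*(z-e[2])/d[2]
def dep(c,u,v):
    e,d=ray(c,u,v); return e+d*c["depth"][int(v),int(u)]
def cam(n):
    c=bot.read_camera(n); R=np.array(c["rotation"],float)
    c["mtx"]=np.array(c["mtx"],float)
    c["R"]=R if R.shape==(3,3) else cv2.Rodrigues(R)[0]
    return c
E
python3 - <<'E'
from h import *
import pickle
for n in("scene","top"):
    c=cam(n); pickle.dump(c,open(n+".pkl","wb")); cv2.imwrite(f"pics/{n}0.png",c["color"][:,:,::-1]); print(n,c["eye"],c["R"],c["mtx"],c["k1"])
print(bot.read_state())
E
```

```text
pics
scene [ 0.11839653 -0.41257911  0.73867614] [[ 0.73198982  0.52014847 -0.44004144]
 [-0.68127284  0.55156691 -0.48129125]
 [-0.00763061  0.65208858  0.75810439]] [[511.87382513   0.         319.42224415]
 [  0.         511.87382513 250.33472152]
 [  0.           0.           1.        ]] 0.034322884302207195
top [ 0.39517795 -0.01770964  0.91299478] [[ 0.02190409  0.99377374 -0.10924267]
 [-0.99921054  0.01813851 -0.03534535]
 [-0.03314378  0.10993063  0.9933865 ]] [[439.83588289   0.         316.92110988]
 [  0.         439.83588289 234.21723286]
 [  0.           0.           1.        ]] -0.04705592460703235
{'time': 0.1, 'q': array([ 1.07910566e+00,  2.64705821e-01,  1.60525840e+00,  6.68735787e-06,
        1.27367125e+00, -3.69131872e-02]), 'joint_vel': array([ 2.56370929e-04, -1.89389900e-03, -2.48706622e-03,  1.69403138e-03,
       -6.93843090e-05,  1.01629787e-03]), 'joint_torque': array([ 1.03685616e-03, -5.16706967e+01, -3.68590701e+01,  1.02248428e-04,
        6.32180032e-03, -3.61001162e-05]), 'tool_pos': array([0.2963661 , 0.60611779, 0.40345595]), 'tcp_rot': array([-0.70810356, -3.06019487,  0.00309426]), 'wrist_force': array([-1.03307674, -1.26845192, -0.78445878]), 'torque': array([ 0.03269449, -0.00283987, -0.08553201]), 'grip_force': 0.0, 'width': 1.0008275448228405}
```

View pics/scene0.png

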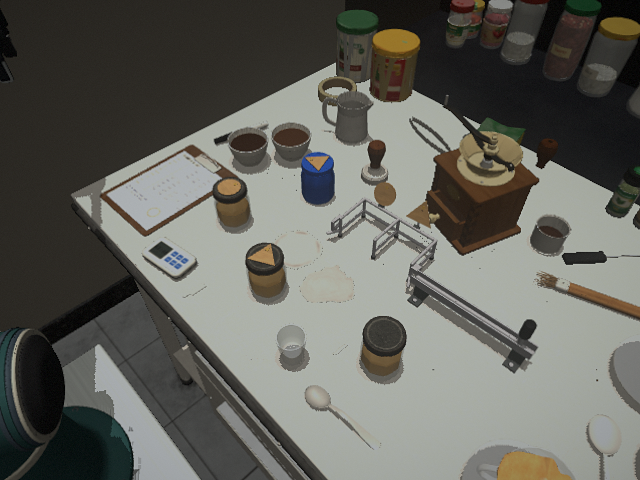

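View pics/top0.png

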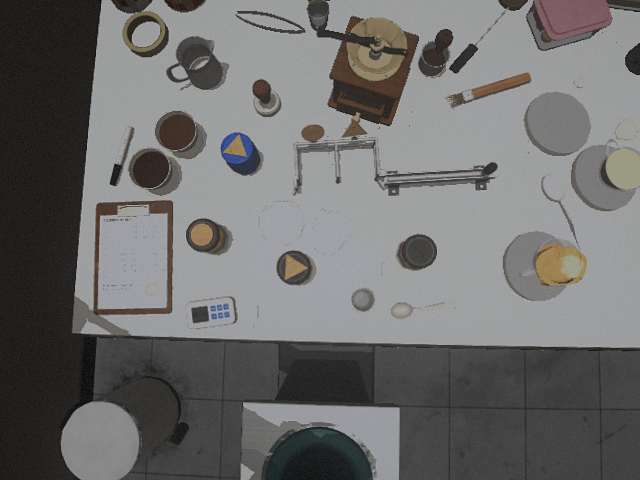

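The scene view shows the round-tag jar at (231,200), the triangle-tag jar at (266,268), the plain jar at (384,345) and a blue look-alike at (318,177). In the top view these are at (205,235), (294,267), (418,252) and (238,150). The round plate is behind the left lane at top (313,131), the triangular plate behind the right lane at (355,127), and the bolt knob is at (490,168).

There are two triangle candidates: amber (294,267) and blue (238,150). The amber one fits, because blue look-alikes are to be left alone. I'll confirm this in a crop and measure.

```bash
python3 - <<'E'
from h import *
import pickle
t=pickle.load(open("top.pkl","rb")); s=pickle.load(open("scene.pkl","rb"))
im=t["color"]
cv2.imwrite("pics/crop1.png",cv2.resize(im[100:330,160:510,::-1],None,fx=2.2,fy=2.2,interpolation=cv2.INTER_CUBIC))
hsv=cv2.cvtColor(im,cv2.COLOR_RGB2HSV)
def cents(mask,box,mn=30):
    x0,y0,x1,y1=box; m=np.zeros_like(mask); m[y0:y1,x0:x1]=mask[y0:y1,x0:x1]
    n,l,st,ce=cv2.connectedComponentsWithStats(m)
    return [(ce[i],st[i]) for i in range(1,n) if st[i,4]>mn]
tag=cv2.inRange(hsv,(8,70,110),(25,255,255))
for nm,b in dict(round=(180,210,235,260),tri=(270,245,320,290),pr=(298,118,330,145),pt=(335,105,372,142)).items():
    for c,stt in cents(cv2.inRange(hsv,(5,60,60),(28,255,255)) ,b): print(nm,c.round(1),stt,plane(t,*c,.087 if nm in("round","tri") else .077).round(4),dep(t,*c).round(4))
# dark lids by depth height
for nm,b in dict(round=(175,205,240,265),tri=(265,240,325,295),plain=(390,225,450,280),blue=(210,120,270,180),glass=(345,280,380,318),knob=(475,155,505,185),timer=(180,290,245,335),spoon=(380,290,470,330)).items():
    pts=np.array([[*dep(t,u,v)] for v in range(b[1],b[3]) for u in range(b[0],b[2])])
    zt=np.percentile(pts[:,2],99); hi=pts[pts[:,2]>zt-.008]
    (cx,cy),r=cv2.minEnclosingCircle(hi[:,:2].astype(np.float32)); 
    print(nm,"ztop",zt.round(4),"mean",hi.mean(0).round(4),"circ",round(cx,4),round(cy,4),round(r,4),"bbox",hi[:,:2].min(0).round(3),hi[:,:2].max(0).round(3))
# rack points by depth
P=np.array([[u,v,*dep(t,u,v)] for v in range(125,200) for u in range(285,500)])
for lo,hi_ in((.03,.06),(.06,.12)):
    k=P[(P[:,4]>lo)&(P[:,4]<hi_)]; print(lo,len(k),k.min(0).round(3),k.max(0).round(3))
E
```

```text
round [201.3 234.1] [190 223  23  23 418] [0.4822 0.233  0.087 ] [0.4824 0.2336 0.085 ]
round [218.6 240.8] [208 225  18  28 127] [0.4699 0.1988 0.087 ] [ 0.3952 -0.0177  0.913 ]
tri [292.7 267. ] [285 254  23  26 325] [0.4233 0.0558 0.087 ] [0.4234 0.0559 0.0856]
pr [312.4 132.2] [302 124  22  17 295] [0.6891 0.0254 0.077 ] [0.6881 0.0252 0.0799]
pt [362.8 107.4] [349 105  23   8  84] [ 0.7412 -0.0732  0.077 ] [ 0.7434 -0.0736  0.0716]
pt [354.5 126.9] [343 112  24  25 266] [ 0.7009 -0.0573  0.077 ] [ 0.6964 -0.0568  0.0892]
round ztop 0.0887 mean [0.4799 0.2285 0.0959] circ 0.4415 0.123 0.1482 bbox [ 0.395 -0.018] [0.512 0.264]
tri ztop 0.089 mean [0.422  0.0551 0.0997] circ 0.4146 0.0343 0.0556 bbox [ 0.391 -0.018] [0.454 0.088]
plain ztop 0.0872 mean [ 0.4569 -0.1787  0.0957] circ 0.4299 -0.1155 0.1039 bbox [ 0.395 -0.213] [ 0.489 -0.018]
blue ztop 0.0884 mean [0.6489 0.1695 0.098 ] circ 0.5355 0.0898 0.1768 bbox [ 0.395 -0.018] [0.686 0.204]
glass ztop 0.0597 mean [ 0.3643 -0.0754  0.0904] circ 0.3731 -0.0574 0.0455 bbox [ 0.341 -0.1  ] [ 0.395 -0.018]
knob ztop 0.0967 mean [ 0.6104 -0.3043  0.1337] circ 0.5127 -0.1705 0.1928 bbox [ 0.395 -0.328] [ 0.63  -0.018]
timer ztop 0.0194 mean [0.3301 0.2266 0.0243] circ 0.3499 0.1291 0.1538 bbox [ 0.297 -0.018] [0.395 0.28 ]
spoon ztop 0.0175 mean [ 0.3545 -0.1858  0.1031] circ 0.3772 -0.1307 0.1145 bbox [ 0.329 -0.244] [ 0.395 -0.018]
0.03 1828 [ 2.93e+02  1.36e+02  5.82e-01 -3.43e-01  3.00e-02] [4.96e+02 1.89e+02 6.91e-01 6.40e-02 6.00e-02]
0.06 629 [ 3.01e+02  1.25e+02  6.13e-01 -3.28e-01  6.00e-02] [4.97e+02 1.74e+02 7.01e-01 4.80e-02 9.90e-02]
```

View pics/crop1.png

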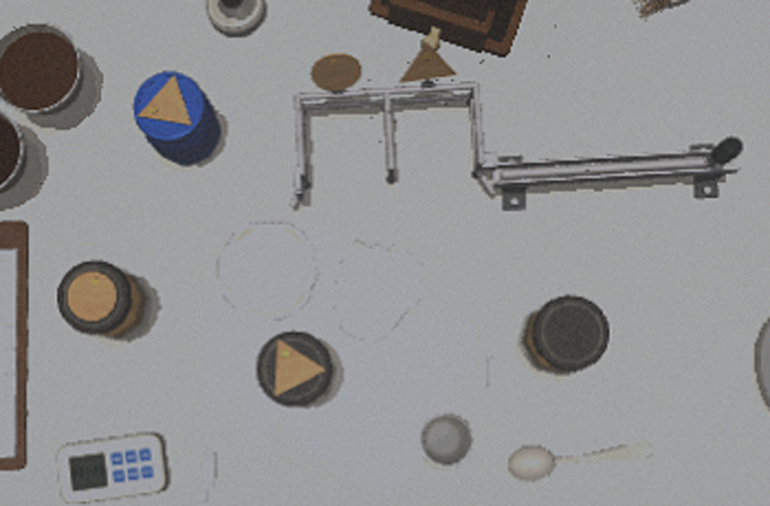

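The crop confirms it: the amber jars carry the round tag at (90,297) and the triangle tag at (295,367), and the third lid is bare. Next I'll refine the lid centres and the rack frame.

```bash
cat >> h.py <<'E'
def cloud(c,lo,hi,box):
    """world points with height lo..hi within xy box x0,x1,y0,y1"""
    v,u=np.nonzero(c["depth"]>0)
    p=cv2.undistortPoints(np.stack([u,v],1)[:,None].astype(float),c["mtx"],np.array([c["k1"],0,0,0,0.]))[:,0]
    d=np.stack([p[:,0],-p[:,1],-np.ones(len(p))],1)*c["depth"][v,u][:,None]
    w=d@c["R"].T+np.array(c["eye"])
    k=(w[:,2]>lo)&(w[:,2]<hi)&(w[:,0]>box[0])&(w[:,0]<box[1])&(w[:,1]>box[2])&(w[:,1]<box[3])
    return w[k]
E
python3 - <<'E'
from h import *
import pickle
t=pickle.load(open("top.pkl","rb")); s=pickle.load(open("scene.pkl","rb"))
for n,c in(("top",t),("scene",s)):
    for nm,x,y,lo,r in(("round",.48,.23,.08,.05),("tri",.422,.055,.08,.05),("plain",.457,-.18,.08,.05),("blue",.65,.17,.08,.05),("glass",.364,-.076,.05,.04),("knob",.625,-.32,.088,.04)):
        w=cloud(c,lo,.11,(x-r,x+r,y-r,y+r))
        if len(w)<5: print(n,nm,"none");continue
        (a,b),R=cv2.minEnclosingCircle(w[:,:2].astype(np.float32)); print(n,nm,len(w),round(a,4),round(b,4),"r",round(R,4),"z",w[:,2].max().round(4))
    w=cloud(c,.044,.06,(.57,.72,-.14,.1)); print("rack",len(w))
    def line(box,z=(.044,.06)):
        q=cloud(c,*z,box)[:,:2].astype(np.float32); l=cv2.fitLine(q,cv2.DIST_HUBER,0,.001,.001).ravel(); return len(q),l.round(4)
    print("back",line((.655,.70,-.08,.04)));print("div",line((.595,.65,-.05,.0)));print("left",line((.595,.65,.03,.1)));print("right",line((.595,.65,-.13,-.07)))
    print("bolt",line((.58,.65,-.30,-.14),(.03,.06)))
q=cloud(t,.03,.12,(.56,.75,-.36,.11))
im=np.full((400,960),255,np.uint8)
for x,y,z in q: cv2.circle(im,(int((.11-y)*2000),int((.75-x)*2000)),2,int((.12-z)*2000),-1)
cv2.imwrite("pics/rack.png",cv2.resize(im,(800,333)))
E
```

```text
top round 875 0.4816 0.2322 r 0.0327 z 0.0904
top tri 904 0.4229 0.0564 r 0.0325 z 0.0907
top plain 922 0.4582 -0.1815 r 0.0325 z 0.0883
top blue 824 0.6537 0.1731 r 0.0327 z 0.0917
top glass 132 0.3633 -0.0769 r 0.0241 z 0.0622
top knob 82 0.6216 -0.3195 r 0.0095 z 0.0989
rack 685
back (241, array([ 0.0739, -0.9973,  0.6801, -0.0156], dtype=float32))
div (65, array([ 0.9965,  0.0833,  0.6274, -0.0234], dtype=float32))
left (90, array([ 1.    , -0.0032,  0.6254,  0.0588], dtype=float32))
right (99, array([ 0.9198,  0.3924,  0.6295, -0.1082], dtype=float32))
bolt (861, array([ 0.0851, -0.9964,  0.6119, -0.2159], dtype=float32))
scene round 676 0.479 0.2324 r 0.0334 z 0.0905
scene tri 943 0.4207 0.0549 r 0.0329 z 0.0915
scene plain 1339 0.4568 -0.1817 r 0.0327 z 0.0891
scene blue 580 0.6523 0.1727 r 0.0349 z 0.0901
scene glass 288 0.3625 -0.0778 r 0.0245 z 0.0611
scene knob 131 0.6193 -0.3191 r 0.0095 z 0.0985
rack 794
back (268, array([ 0.0755, -0.9971,  0.678 , -0.0221], dtype=float32))
div (75, array([ 0.9973,  0.074 ,  0.6224, -0.0254], dtype=float32))
left (95, array([0.9997, 0.0225, 0.6175, 0.0576], dtype=float32))
right (137, array([ 0.9263,  0.3767,  0.6211, -0.111 ], dtype=float32))
bolt (1589, array([ 0.0895, -0.996 ,  0.6115, -0.235 ], dtype=float32))
```

View pics/rack.png

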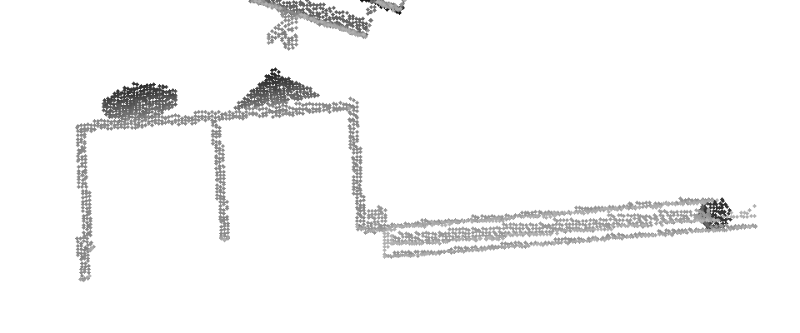

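Rack yaw comes out at about 0.080 rad with its origin at (0.644,-0.023). That gives a round seat at (0.6405,0.018), a triangle seat at (0.647,-0.064) and the knob at (0.620,-0.319); the plates agree within 4 mm. I'll push with the fingers part-open as a cradle, starting with the triangle jar.

Emit:
{"name": "drive_tool", "arguments": {"claw": [32,32,32,32,32,32,32,32], "slide": [[0.02,-0.08,-0.02],[0.04,-0.16,-0.05],[0.06,-0.24,-0.08],[0.08,-0.32,-0.1],[0.09,-0.4,-0.12],[0.1,-0.48,-0.15],[0.11,-0.56,-0.18],[0.12,-0.64,-0.2]], "yaw": [-0.02,-0.04,-0.06,-0.08,-0.106,-0.106,-0.106,-0.106]}}

```text
time: 0.77
tool_pos: [0.3548, 0.2922, 0.3053]
tcp_rot: [-1.205, -2.901, 0.002]
wrist_force: [1.0, -0.8, -0.6]
width: 0.372
grip_force: 0.0
```

Emit:
{"name": "drive_tool", "arguments": {"claw": [32,32,32,32,32,32,32,32], "slide": [[0.01,-0.08,0],[0.02,-0.16,0],[0.03,-0.24,0],[0.035,-0.31,0],[0.042,-0.373,-0.02],[0.042,-0.373,-0.1],[0.042,-0.373,-0.18],[0.042,-0.373,-0.21]], "yaw": [0,0,0,0,0,0,0,0]}}

```text
time: 1.43
tool_pos: [0.3739, 0.1062, 0.1977]
tcp_rot: [-1.208, -2.895, 0.006]
wrist_force: [-1.7, -0.2, -0.3]
width: 0.374
grip_force: 0.0
```

```bash
python3 - <<'E'
from h import *
c=cam("scene"); cv2.imwrite("pics/s1.png",c["color"][:,:,::-1]); s=bot.read_state(); print(s["tool_pos"],s["wrist_force"],bot.tip_reach)
E
```

```text
[0.37285379 0.10625542 0.19624871] [-2.39266636 -0.84399765 -1.79327686] 0.1734
```

View pics/s1.png

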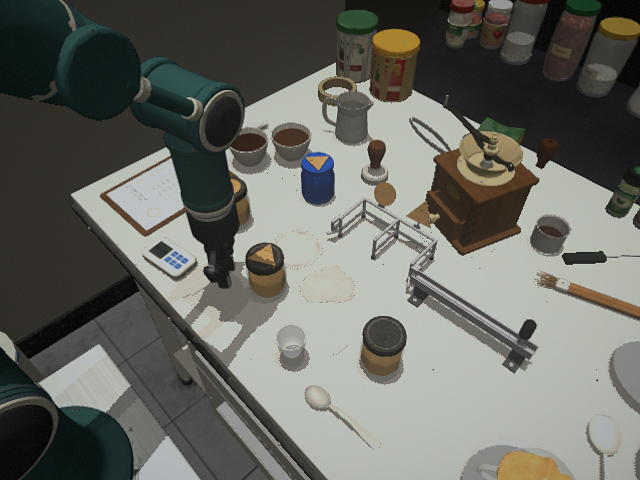

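The picture shows the fingers down behind the triangle jar, at about (220,275) with the jar at (266,268), on the push line. Pushing now.

Emit:
{"name": "drive_tool", "arguments": {"claw": [32,32,32,32,32,32,32,32], "slide": [[0.02,-0.02,0],[0.035,-0.035,0],[0.046,-0.047,0],[0.06,-0.062,0],[0.078,-0.08,0],[0.098,-0.101,0],[0.12,-0.124,0],[0.144,-0.15,0]], "yaw": [0,0,0,0,0,0,0,0]}}

```text
time: 2.15
tool_pos: [0.4493, 0.0321, 0.2023]
tcp_rot: [1.205, 2.901, 0.001]
wrist_force: [-1.1, 1.9, 0.9]
width: 0.374
grip_force: 1.1
```

Emit:
{"name": "drive_tool", "arguments": {"claw": [32,32,32,32,32,32,32,32], "slide": [[0.024,-0.025,0],[0.048,-0.05,0],[0.072,-0.075,0],[0.094,-0.098,0],[0.112,-0.117,0],[0.127,-0.132,0],[0.139,-0.143,0],[0.145,-0.15,0]], "yaw": [0,0,0,0,0,0,0,0]}}

```text
time: 2.82
tool_pos: [0.5218, -0.043, 0.2019]
tcp_rot: [1.206, 2.901, 0.0]
wrist_force: [-2.7, 3.1, 1.4]
width: 0.372
grip_force: 1.1
```

Emit:
{"name": "drive_tool", "arguments": {"claw": [32,32,32,32,32,32,32,32], "slide": [[0,0,0],[-0.02,0.02,0],[-0.04,0.04,0],[-0.06,0.06,0],[-0.06,0.06,0],[-0.06,0.06,0],[-0.06,0.06,0.08],[-0.06,0.06,0.16]], "yaw": [0,0,0,0,0,0,0,0]}}

```text
time: 3.48
tool_pos: [0.4891, -0.0117, 0.2799]
tcp_rot: [-1.202, -2.896, 0.004]
wrist_force: [2.0, -1.0, 0.2]
width: 0.372
grip_force: 0.0
```

```bash
python3 - <<'E'
from h import *
for n in("scene","top"):
    c=cam(n); cv2.imwrite(f"pics/{n}2.png",c["color"][:,:,::-1])
    for x,y in((.545,-.072),):
        w=cloud(c,.08,.092,(x-.06,x+.06,y-.06,y+.06))
        if len(w)>5: print(n,len(w),cv2.minEnclosingCircle(w[:,:2].astype(np.float32)))
E
```

```text
scene 963 ((0.5462923049926758, -0.07275572419166565), 0.033336855471134186)
```

View pics/scene2.png

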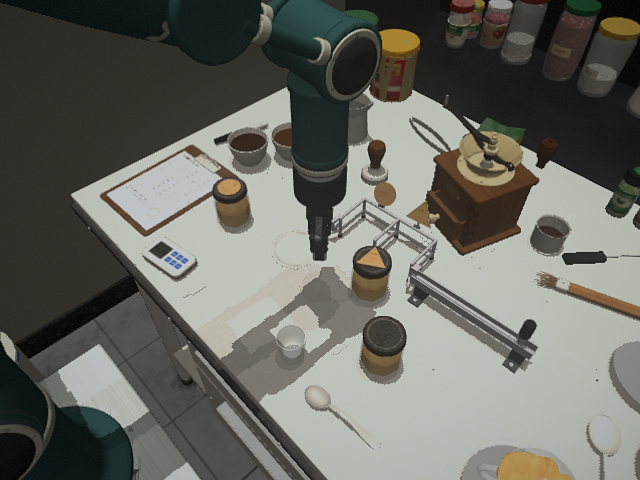

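The jar now stands at (370,270) in the picture, in front of the right lane at (0.547,-0.072), which is within 1 mm of the lane axis. I'll turn the cradle to the lane heading behind it.

Emit:
{"name": "drive_tool", "arguments": {"claw": [32,32,32,32,32,32,32,32], "slide": [[0,-0.02,0],[0,-0.04,0],[0,-0.06,0],[0,-0.08,0],[0,-0.1,0],[0,-0.12,0],[0,-0.13,0],[0,-0.13,0]], "yaw": [0.039,0.078,0.117,0.156,0.195,0.234,0.276,0.276]}}

```text
time: 4.25
tool_pos: [0.4912, -0.078, 0.2819]
tcp_rot: [-0.128, 3.138, -0.001]
wrist_force: [0.4, 0.2, -0.5]
width: 0.372
grip_force: 0.0
```

Emit:
{"name": "drive_tool", "arguments": {"claw": [32,32,32,32,32], "slide": [[0,0,-0.04],[0,0,-0.1],[0,0,-0.16],[0,0,-0.16],[0,0,-0.16]], "yaw": [0,0,0,0,0]}}

```text
time: 4.67
tool_pos: [0.4898, -0.0767, 0.2003]
tcp_rot: [0.122, -3.135, -0.002]
wrist_force: [-1.2, 0.3, 0.1]
width: 0.377
grip_force: 0.0
```

Emit:
{"name": "drive_tool", "arguments": {"claw": [32,32,32,32,32,32,32,32], "slide": [[0.015,0.001,0],[0.03,0.002,0],[0.045,0.003,0],[0.06,0.005,0],[0.077,0.006,0],[0.094,0.008,0],[0.11,0.009,0],[0.126,0.01,0]], "yaw": [0,0,0,0,0,0,0,0]}}

```text
time: 5.33
tool_pos: [0.5549, -0.0722, 0.2028]
tcp_rot: [0.124, -3.139, 0.0]
wrist_force: [-5.2, -0.4, 4.7]
width: 0.373
grip_force: 1.4
```

Emit:
{"name": "drive_tool", "arguments": {"claw": [32,32,32,32,32,32,32,32], "slide": [[0.016,0.001,0],[0.032,0.003,0],[0.048,0.004,0],[0.064,0.005,0],[0.08,0.006,0],[0.092,0.007,0],[0.1,0.008,0],[0.104,0.008,0]], "yaw": [0,0,0,0,0,0,0,0]}}

```text
time: 6.0
tool_pos: [0.6068, -0.0682, 0.2023]
tcp_rot: [-0.125, 3.139, -0.0]
wrist_force: [-5.3, -1.8, 4.9]
width: 0.375
grip_force: 1.4
```

Emit:
{"name": "drive_tool", "arguments": {"claw": [32,32,32,32], "slide": [[0.004,0,0],[0.007,0,0],[0.008,0,0],[0.008,0,0]], "yaw": [0,0,0,0]}}

```text
time: 6.33
tool_pos: [0.6094, -0.0682, 0.2018]
tcp_rot: [0.124, -3.137, -0.0]
wrist_force: [-6.4, -1.3, 5.5]
width: 0.375
grip_force: 1.6
```

Emit:
{"name": "drive_tool", "arguments": {"claw": [32,32,32,32,32,32,32,32], "slide": [[-0.02,-0.002,0],[-0.05,-0.004,0],[-0.09,-0.006,0],[-0.1,-0.006,0.05],[-0.1,0,0.12],[-0.13,0.08,0.2],[-0.15,0.16,0.2],[-0.17,0.24,0.2]], "yaw": [0,0,0,0,-0.04,-0.08,-0.12,-0.16]}}

```text
time: 7.0
tool_pos: [0.531, 0.0344, 0.3048]
tcp_rot: [0.639, 3.067, 0.004]
wrist_force: [0.9, 0.8, -0.3]
width: 0.377
grip_force: 0.0
```

```bash
python3 - <<'E'
from h import *
import numpy as np
for n in("scene","top"):
    c=cam(n); cv2.imwrite(f"pics/{n}3.png",c["color"][:,:,::-1])
    for x,y in((.647,-.064),(.48,.232),(.4575,-.1816)):
        w=cloud(c,.08,.092,(x-.05,x+.05,y-.05,y+.05)); w=w[np.hypot(w[:,0]-x,w[:,1]-y)<.042]
        if len(w)>5: print(n,len(w),cv2.minEnclosingCircle(w[:,:2].astype(np.float32)))
print(bot.read_state()["tool_pos"])
E
```

```text
scene 836 ((0.643853485584259, -0.06645810604095459), 0.03297034278512001)
scene 669 ((0.47886377573013306, 0.23268747329711914), 0.03377368673682213)
scene 1342 ((0.4564649760723114, -0.18167567253112793), 0.03273293003439903)
top 816 ((0.6463178396224976, -0.06465564668178558), 0.03297414258122444)
top 492 ((0.48188674449920654, 0.23476488888263702), 0.03194631263613701)
top 921 ((0.4578996002674103, -0.18133416771888733), 0.03246171027421951)
[0.5289087  0.03780542 0.3022417 ]
```

The triangle jar is within 3 mm of its seat. Next is the round jar.

Emit:
{"name": "drive_tool", "arguments": {"claw": [32,32,32,32,32,32,32,32], "slide": [[-0.02,0.06,0],[-0.04,0.13,0],[-0.06,0.2,0],[-0.08,0.27,0],[-0.1,0.34,0],[-0.11,0.41,0],[-0.124,0.48,0],[-0.124,0.48,0]], "yaw": [-0.039,-0.078,-0.117,-0.156,-0.195,-0.234,-0.27,-0.281]}}

```text
time: 7.77
tool_pos: [0.467, 0.2784, 0.3009]
tcp_rot: [-1.883, -2.514, -0.007]
wrist_force: [0.3, -1.6, 0.8]
width: 0.374
grip_force: 0.0
```

Emit:
{"name": "drive_tool", "arguments": {"claw": [32,32,32,32,32,32], "slide": [[0,0,0],[0,0,-0.05],[0,0,-0.12],[0,0,-0.18],[0,0,-0.2],[0,0,-0.2]], "yaw": [0,0,0,0,0,0]}}

```text
time: 8.27
tool_pos: [0.4678, 0.2731, 0.1992]
tcp_rot: [-1.881, -2.515, 0.002]
wrist_force: [-0.5, -0.5, 0.3]
width: 0.376
grip_force: 0.0
```

Emit:
{"name": "drive_tool", "arguments": {"claw": [32,32,32,32,32,32,32,32], "slide": [[0.003,-0.01,0],[0.008,-0.028,0],[0.014,-0.052,0],[0.022,-0.08,0],[0.031,-0.112,0],[0.04,-0.146,0],[0.05,-0.18,0],[0.059,-0.214,0]], "yaw": [0,0,0,0,0,0,0,0]}}

```text
time: 8.93
tool_pos: [0.4975, 0.165, 0.2014]
tcp_rot: [1.883, 2.514, 0.001]
wrist_force: [-1.0, 1.2, 0.0]
width: 0.378
grip_force: 0.9
```

Emit:
{"name": "drive_tool", "arguments": {"claw": [32,32,32,32,32,32,32,32], "slide": [[0.009,-0.034,0],[0.019,-0.068,0],[0.028,-0.102,0],[0.038,-0.136,0],[0.047,-0.168,0],[0.055,-0.198,0],[0.061,-0.222,0],[0.065,-0.236,0]], "yaw": [0,0,0,0,0,0,0,0]}}

```text
time: 9.6
tool_pos: [0.5298, 0.0469, 0.2011]
tcp_rot: [1.885, 2.513, -0.0]
wrist_force: [-0.2, 1.8, 0.9]
width: 0.375
grip_force: 1.0
```

Emit:
{"name": "drive_tool", "arguments": {"claw": [32,32,32,32,32,32,32,32], "slide": [[0,0,0],[-0.007,0.025,0],[-0.015,0.055,0],[-0.022,0.08,0],[-0.022,0.08,0],[-0.022,0.08,0.06],[-0.022,0.08,0.13],[-0.022,0.08,0.17]], "yaw": [0,0,0,0,0,0,0,0]}}

```text
time: 10.27
tool_pos: [0.5191, 0.0902, 0.2884]
tcp_rot: [1.879, 2.515, 0.002]
wrist_force: [0.5, 0.1, 1.1]
width: 0.379
grip_force: 0.0
```

```bash
python3 - <<'E'
from h import *
import numpy as np
for n in("scene","top"):
    c=cam(n); cv2.imwrite(f"pics/{n}4.png",c["color"][:,:,::-1])
    for x,y in((.647,-.064),(.54,.01)):
        w=cloud(c,.08,.092,(x-.06,x+.06,y-.06,y+.06)); w=w[np.hypot(w[:,0]-x,w[:,1]-y)<.05]
        if len(w)>5: print(n,len(w),cv2.minEnclosingCircle(w[:,:2].astype(np.float32)))
print(bot.read_state()["tool_pos"])
E
```

```text
scene 875 ((0.6539261341094971, -0.062499139457941055), 0.04316329210996628)
scene 857 ((0.5391592979431152, 0.008325225673615932), 0.03322116658091545)
top 864 ((0.654932975769043, -0.062310803681612015), 0.042068954557180405)
top 869 ((0.5402204990386963, 0.00988025963306427), 0.032259080559015274)
[0.52073065 0.09023919 0.29058343]
```

View pics/scene4.png

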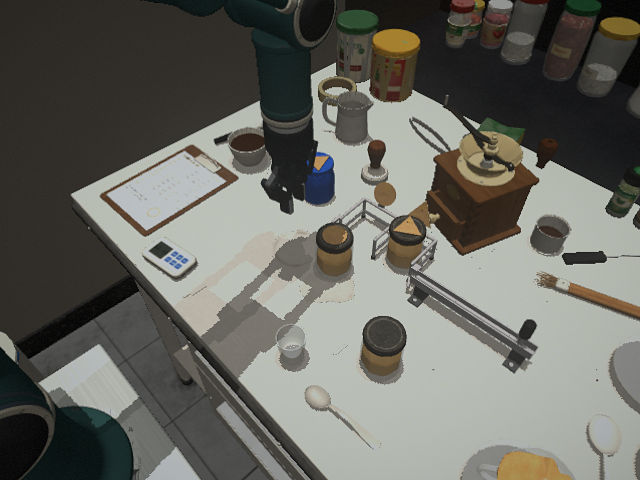

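The round jar is at (335,250) in the picture, 1 mm off the left lane's axis, and the triangle jar sits in the right lane. Turning behind the round jar now.

Emit:
{"name": "drive_tool", "arguments": {"claw": [32,32,32,32,32,32,32,32], "slide": [[-0.02,-0.02,0],[-0.04,-0.04,0],[-0.06,-0.06,0],[-0.071,-0.08,0],[-0.071,-0.1,0],[-0.071,-0.12,0],[-0.071,-0.15,0],[-0.071,-0.168,0]], "yaw": [0.039,0.078,0.117,0.156,0.195,0.234,0.273,0.312]}}

```text
time: 11.03
tool_pos: [0.4825, 0.0048, 0.2846]
tcp_rot: [-0.466, -3.105, 0.001]
wrist_force: [0.4, -0.9, 0.0]
width: 0.373
grip_force: 0.0
```

Emit:
{"name": "drive_tool", "arguments": {"claw": [32,32,32,32,32,32,32], "slide": [[0,0,0],[0,0,0],[0,0,0],[0,0,0],[0,0,0],[0,0,0],[0,0,0]], "yaw": [0.039,0.078,0.117,0.122,0.122,0.122,0.122]}}

```text
time: 11.62
tool_pos: [0.4831, 0.0053, 0.2854]
tcp_rot: [0.12, -3.139, 0.0]
wrist_force: [-0.0, -0.8, 0.1]
width: 0.375
grip_force: 0.0
```

Emit:
{"name": "drive_tool", "arguments": {"claw": [32,32,32,32,32,32,32,32], "slide": [[0,0,-0.05],[0,0,-0.12],[0,0,-0.167],[0,0,-0.167],[0.015,0.001,-0.167],[0.03,0.002,-0.167],[0.045,0.003,-0.167],[0.06,0.005,-0.167]], "yaw": [0,0,0,0,0,0,0,0]}}

```text
time: 12.28
tool_pos: [0.5148, 0.0075, 0.2041]
tcp_rot: [-0.123, 3.138, -0.001]
wrist_force: [-4.6, 0.8, 3.6]
width: 0.372
grip_force: 1.3
```

Emit:
{"name": "drive_tool", "arguments": {"claw": [32,32,32,32,32,32,32,32], "slide": [[0.016,0.001,0],[0.032,0.002,0],[0.048,0.003,0],[0.064,0.005,0],[0.08,0.006,0],[0.096,0.007,0],[0.112,0.009,0],[0.128,0.01,0]], "yaw": [0,0,0,0,0,0,0,0]}}

```text
time: 12.95
tool_pos: [0.5781, 0.0126, 0.2025]
tcp_rot: [-0.123, 3.139, -0.0]
wrist_force: [-3.9, -0.8, 2.5]
width: 0.374
grip_force: 1.4
```

Emit:
{"name": "drive_tool", "arguments": {"claw": [32,32,32,32,32,32,32,32], "slide": [[0.014,0.001,0],[0.026,0.002,0],[0.036,0.003,0],[0.044,0.004,0],[0.05,0.004,0],[0.054,0.004,0],[0.054,0.004,0],[0.054,0.004,0]], "yaw": [0,0,0,0,0,0,0,0]}}

```text
time: 13.62
tool_pos: [0.6027, 0.0146, 0.2016]
tcp_rot: [0.123, -3.134, -0.001]
wrist_force: [-9.5, 0.0, 6.9]
width: 0.375
grip_force: 2.3
```

Emit:
{"name": "drive_tool", "arguments": {"claw": [32,32,32,32,20,0,0,0], "slide": [[-0.02,-0.002,0],[-0.05,-0.004,0],[-0.09,-0.006,0],[-0.1,-0.008,0.04],[-0.1,-0.008,0.11],[-0.1,-0.02,0.18],[-0.09,-0.09,0.2],[-0.08,-0.17,0.2]], "yaw": [0,0,0,0,0,0,0,0]}}

```text
time: 14.28
tool_pos: [0.5668, -0.0699, 0.3078]
tcp_rot: [-0.128, 3.126, -0.003]
wrist_force: [2.1, -0.3, -0.9]
width: 0.003
grip_force: 0.0
```

Emit:
{"name": "drive_tool", "arguments": {"claw": [0,0,0,0,0,0,0,0], "slide": [[0.02,-0.08,0],[0.04,-0.16,0],[0.06,-0.24,0],[0.08,-0.32,0],[0.1,-0.4,0],[0.11,-0.48,0],[0.12,-0.56,0],[0.12,-0.59,0]], "yaw": [0,0,0,0,0,0,0,0]}}

```text
time: 14.95
tool_pos: [0.6248, -0.3709, 0.3026]
tcp_rot: [-0.118, 3.135, -0.007]
wrist_force: [0.5, 0.1, 0.1]
width: -0.001
grip_force: 0.0
```

```bash
python3 - <<'E'
from h import *
import numpy as np
for n in("scene","top"):
    c=cam(n); cv2.imwrite(f"pics/{n}5.png",c["color"][:,:,::-1])
    for x,y in((.647,-.064),(.641,.018),(.4575,-.1816)):
        w=cloud(c,.08,.092,(x-.06,x+.06,y-.06,y+.06)); w=w[np.hypot(w[:,0]-x,w[:,1]-y)<.04]
        if len(w)>5: print(n,len(w),cv2.minEnclosingCircle(w[:,:2].astype(np.float32)))
s=bot.read_state();print(s["tool_pos"],s["tcp_rot"],s["width"])
E
```

```text
scene 831 ((0.6435981392860413, -0.06629777699708939), 0.033025406301021576)
scene 740 ((0.6375793218612671, 0.017056019976735115), 0.03351215273141861)
scene 1338 ((0.4564363658428192, -0.18199242651462555), 0.032547153532505035)
top 853 ((0.6463219523429871, -0.06518257409334183), 0.032630447298288345)
top 849 ((0.6395770311355591, 0.01772722788155079), 0.03252526745200157)
top 920 ((0.45805925130844116, -0.181242436170578), 0.032497283071279526)
[ 0.62414249 -0.36897186  0.30210907] [-1.16504982e-01  3.13721132e+00 -3.03180006e-03] -0.0006106136779430572
```

View pics/scene5.png

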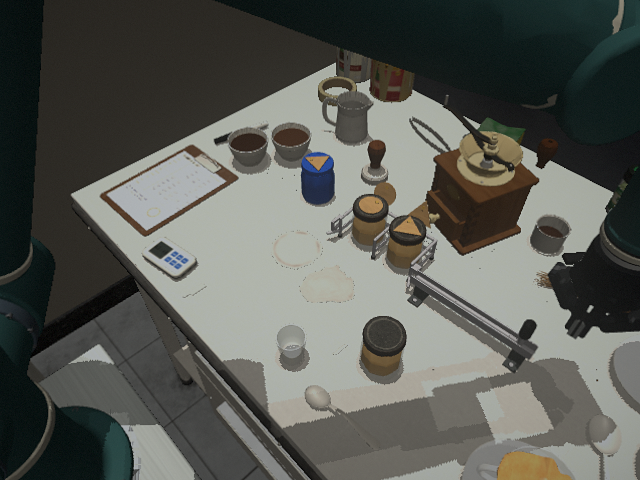

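Both jars are home: round at (370,215) and triangle at (406,243), each about 2 mm from its seat, and the plain jar hasn't moved. Now the bolt knob at (527,330).

Emit:
{"name": "drive_tool", "arguments": {"claw": [0,0,0,0,0,0,0,0], "slide": [[0,0,-0.04],[0,0,-0.09],[0,0,-0.118],[0,0,-0.118],[-0.001,0.016,-0.118],[-0.003,0.034,-0.118],[-0.005,0.054,-0.118],[-0.006,0.076,-0.118]], "yaw": [0,0,0,0,0,0,0,0]}}

```text
time: 15.72
tool_pos: [0.6217, -0.3268, 0.245]
tcp_rot: [-0.123, 3.137, -0.004]
wrist_force: [-0.7, -2.2, 0.0]
width: 0.0
grip_force: 1.3
```

Emit:
{"name": "drive_tool", "arguments": {"claw": [0,0,0,0,0,0,0,0], "slide": [[-0.002,0.025,0],[-0.004,0.05,0],[-0.006,0.075,0],[-0.008,0.1,0],[-0.01,0.125,0],[-0.012,0.15,0],[-0.014,0.175,0],[-0.016,0.2,0]], "yaw": [0,0,0,0,0,0,0,0]}}

```text
time: 16.38
tool_pos: [0.6133, -0.2262, 0.2434]
tcp_rot: [-0.123, 3.139, -0.0]
wrist_force: [1.2, -2.8, 1.7]
width: -0.001
grip_force: 1.3
```

Emit:
{"name": "drive_tool", "arguments": {"claw": [0,0,0,0,0,0,0,0], "slide": [[-0.002,0.024,0],[-0.004,0.048,0],[-0.006,0.072,0],[-0.008,0.094,0],[-0.01,0.112,0],[-0.011,0.128,0],[-0.012,0.142,0],[-0.013,0.15,0]], "yaw": [0,0,0,0,0,0,0,0]}}

```text
time: 17.05
tool_pos: [0.6068, -0.1535, 0.2432]
tcp_rot: [-0.126, 3.139, -0.009]
wrist_force: [1.6, -21.1, -4.6]
width: 0.003
grip_force: 10.4
```

Emit:
{"name": "drive_tool", "arguments": {"claw": [0,0,0,0,0,0], "slide": [[0,0.004,0],[-0.001,0.008,0],[-0.001,0.012,0],[-0.001,0.016,0],[-0.001,0.018,0],[-0.001,0.018,0]], "yaw": [0,0,0,0,0,0]}}

```text
time: 17.55
tool_pos: [0.6064, -0.1513, 0.2434]
tcp_rot: [-0.126, 3.137, -0.026]
wrist_force: [2.3, -34.8, -7.6]
width: 0.002
grip_force: 17.7
```

The bolt has hit a hard stop. Backing off to check.

Emit:
{"name": "drive_tool", "arguments": {"claw": [0,0,0,0,0,0,0,0], "slide": [[0,-0.03,0],[0.003,-0.06,0],[0.004,-0.08,0],[0.004,-0.08,0.06],[0.004,-0.1,0.12],[0.004,-0.18,0.14],[0.004,-0.26,0.14],[0.004,-0.34,0.14]], "yaw": [0,0,0,0,0,0,0,0]}}

```text
time: 18.22
tool_pos: [0.6089, -0.3139, 0.3151]
tcp_rot: [-0.126, 3.137, -0.0]
wrist_force: [-0.6, -1.3, -0.5]
width: 0.002
grip_force: 0.0
```

```bash
python3 - <<'E'
from h import *
import numpy as np
for n in("scene","top"):
    c=cam(n)
    if n=="scene": cv2.imwrite("pics/end.png",cv2.resize(c["color"][170:380,240:560,::-1],None,fx=2.5,fy=2.5,interpolation=cv2.INTER_CUBIC))
    for x,y in((.647,-.064),(.641,.018),(.4575,-.1816),(.3629,-.0773)):
        w=cloud(c,.05,.092,(x-.06,x+.06,y-.06,y+.06)); w=w[(np.hypot(w[:,0]-x,w[:,1]-y)<.04)&(w[:,2]>(.08 if x>.4 else .05))]
        if len(w)>5: print(n,len(w),cv2.minEnclosingCircle(w[:,:2].astype(np.float32)))
    w=cloud(c,.088,.105,(.57,.63,-.2,-.07)); print("knob",len(w),len(w)>3 and cv2.minEnclosingCircle(w[:,:2].astype(np.float32)))
    w=cloud(c,.03,.06,(.56,.625,-.11,.1)); R=np.array([[.9968,.0799],[-.0799,.9968]]); r=w[:,:2]@R.T-[.640,-.074]
    k=r[abs(r[:,0]+.047)<.007]; print("bolt bar y hist",np.histogram(k[:,1],np.arange(-.1,.111,.01))[0])
s=bot.read_state();print(s["tool_pos"],s["wrist_force"])
E
```

```text
scene 834 ((0.6438946723937988, -0.06495346128940582), 0.03342841938138008)
scene 743 ((0.6378185749053955, 0.017691968008875847), 0.03335631638765335)
scene 1338 ((0.45651668310165405, -0.18235492706298828), 0.032537441700696945)
scene 287 ((0.36132243275642395, -0.07692989706993103), 0.025311853736639023)
knob 95 ((0.6121566891670227, -0.11584128439426422), 0.026877446100115776)
bolt bar y hist [ 0 11 25 23 26 26 24 23 22 24 23 21 24 21 21 20 20 22 42  0  0]
top 854 ((0.6461235284805298, -0.06519587337970734), 0.03258954733610153)
top 843 ((0.6396211981773376, 0.017425796017050743), 0.03237498551607132)
top 925 ((0.4579111635684967, -0.1809045821428299), 0.03251044824719429)
top 129 ((0.36334821581840515, -0.07710698992013931), 0.024035945534706116)
knob 74 ((0.6136978268623352, -0.11053338646888733), 0.0306337159126997)
bolt bar y hist [ 0  9 20 20 20 20 19 20 19 19 19 19 18 20 19 17 20 20 30  0  0]
[ 0.60788972 -0.31820731  0.31363216] [-0.00052224 -0.28357048  0.30641475]
```

View pics/end.png

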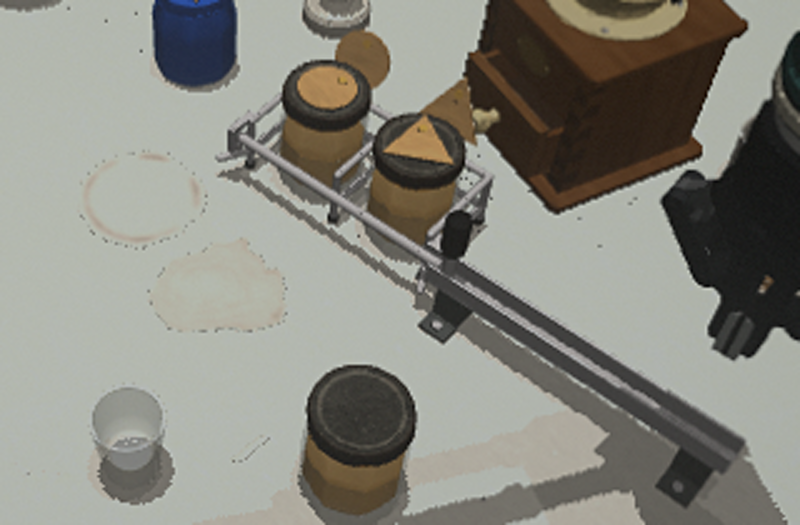

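The picture shows the bolt bar crossing both lanes with its tip in the keeper at (238,135). The knob is at the channel's inner end (455,235), where it held against 35 N, and the jars are home and upright. The arm is clear, so I'm handing in.

```bash
python3 -c "
from workcell import bot
print(bot.finish_job())"
```

```text
the job is handed in; nothing more can be done
None
```

I slid both tagged jars home in their lanes (each about 2 mm from its seat), pushed the bolt to its hard stop with its tip in the keeper, left the plain jar and shot glass where they stood (the timer and teaspoon weren't re-measured), and handed the job in; no verdict came back.

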